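# Start the nut on the book press

### The arm

A 6-joint arm with a two-finger parallel gripper is mounted at the origin on the work surface. World frame = base frame: x ahead of the robot, y to its left, z up, the work surface at z = 0. Lengths are in m, angles in degrees, forces in N, time in s.
With the tool pointing down it reaches from about 0.25 to 0.725 m from the base axis. Payload 9.7 kg.
Tool frame: the origin (TCP) lies midway between the tips of the shut fingers; the grasp point (between the pads) lies bot.hold_point_z behind it (bot.hold_point_z is the distance from the TCP to the grasp point, in m); z points along the fingers, y is the line along which they close (so a half turn about z gives the same grasp; the last joint's range is limited). The gripper opens to 85 mm and grips with 20 to 120 N. Pads are 22 mm wide; open, the fingers measure 114 mm over their backs; the gripper's body (76 mm by 85 mm) begins 54 mm behind the grasp point. The pads swing forward as they close: fully open they stand 13 mm farther back than shut.
Start: joints at [64.171, 4.979, 10.078, 95.1, 0, 90], TCP at [0.24, 0.495, 0.231] pointing down, gripper open.
Joint ranges: [-179.16, 179.16], [-48.56, 103.87], [-65.8, 70.77], [-126.05, 130.52], [-82.76, 87.17], [-180, 180]. Speed limits (degrees/s): [127.2, 127.2, 147.25, 180, 180, 180].

### API

Orientations are given as [roll, pitch, yaw] about the fixed x, y, z axes, in that order (R = Rz(yaw) Ry(pitch) Rx(roll)).
In Python, from workcell import bot, camera, camera_model, ticket gives the robot as it stands.
- The arm moves only by the tool send_rows, never from a script. Its argument "targets" is text: rows parted by semicolons, each of 5 numbers parted by spaces: the shift along the tool's x, y, z in mm, then the turn about the tool's z in degrees, then the closure in counts, from 0 (fully open) to 255 (shut). A call has 1 to 20 rows; each row is the pose to reach, as a shift and turn from the pose commanded when the call began, along the tool's axes at that moment; what a row does not reach only later rows make up. A row lasts 1/8 s, in which the tool goes at most 62.5 mm and 10.7 degrees, less where a joint would pass 70% of its speed; a pose out of reach is approached as far as the arm can. A call with a gripper value outside its range is refused whole. The fingers move at their own pace and stop on an object; "newtons" is the grip in N (left out, the last holds). Time passes only in rows, so rows that repeat a pose let the fingers close. It gives the time, the measured TCP pose, the force, the opening and the grip force at its end, in the units of the state.
- bot.get_obs(): the state, without advancing time (a new reading comes with each control period).
- camera(name): name is "scene" or "side" or "wrist"; returns the picture (480x640x3 uint8, blue, green, red); there is no depth.
- camera_model(name): a dict with "K" (3x3 intrinsics, pixels), "dist_coeffs" ([k1, k2, p1, p2, k3] as OpenCV has them; the pictures are not rectified), "pose" (4x4, takes a point from camera to world coordinates); the wrist camera has in their place "T_tool_cam" (4x4, takes a point from camera to tool coordinates, whose origin is the TCP and whose axes are the flange's). Camera axes: x right, y down, z forward; pixel columns grow to the right and rows downward; lengths in m; the calibration is good to about 2 mm. A picture is of the moment at which its call begins: read the wrist's pose just before it. camera_model takes no time and is no camera call.
- ticket.job_done(): hands the job in; it is judged then, once.
The state is a dict: "time": time; "q": joint angles; "qd": joint speeds; "joint_efforts": joint torques, N m; "ee_pos": TCP position; "tcp_rot": TCP orientation; "wrist_force": force on the tool from outside, world axes, zero at the start; "torque": the same for the moment, N m; "opening": finger opening in m; "grasp_force": force on a finger pad.
Only numpy, scipy, OpenCV 4.12 (cv2) and the standard library are available. Lean on these libraries where they do the work, as an engineer would, in place of code of your own. Each camera call takes 0.05 s, during which the arm holds its last target. There are 200 camera calls.

### The job

The book press has one bare stud. Start the loose flange nut on it, flange down (unless it happens to drop in at once, back it off counter-clockwise until the thread drops in), then run it down clockwise until its flange sits fully home, flat on the steel plate, and let go. Do it gently, without forcing the nut or the press, and leave the other things on the desk where they are.

Things in the scene. Friction and masses are not known exactly. Their poses are not given: they have to be found in the camera images.
- nut_mid (a point): Centre of the loose steel flange nut (half-way up, on its axis), the only big hexagon with a flange; stands flange down on the desk. 34 mm high, about 0.19 kg. Hexagon 40 mm across flats, 46 over corners, from 5 to 34 mm above the underside; flange 50 mm diameter, 5 mm thick. z up along the axis; x, and every 60 degrees from it, points at the middle of a flat.
- nut_foot (a point): Centre of the nut's underside, 17 mm below its middle. The bore is 30 mm wide; inside it, lowest edge 3.7 mm above the underside, three thread lugs 120 degrees apart (the first at x), about 3.5 mm wide and 3 mm thick, reach in to 10.3 mm from the axis.
- stud_foot (a point): On the bare stud's axis at the top of the steel plate where the flange must finally sit (nut middle 17 mm above this point). Plate 70 x 60 mm, 82 mm above the desk, part of the fixed press. The thread is right-hand, three-start, 27 mm advance per turn, about 2 mm axial play: clockwise from above runs down. From drop-in to home takes 90 to 125 degrees.
- stud_ring (a point): On the stud's axis, 19 mm above the plate, where the thread begins: a level ring, 27 mm diameter, with three gaps about 33 degrees wide, 120 degrees apart; their angle varies and is not given by this frame. A nut set on rests with its lugs on the ring, nut middle 13 to 14 mm above this point, or up to 6 mm higher on the stops, or drops in at once if over the gaps.
- stud_tip (a point): Tip of the stud, 35 mm above the plate; a cone from 10 mm wide to 18.6 mm in 10 mm. On the ring, turn the nut counter-clockwise (up to 120 degrees) with a light push: at the gaps it drops 7 to 8.5 mm (15 degrees of slack) and is then blocked; if it hangs half-way, ease it a few degrees clockwise. Turned clockwise on the ring, it jams on sloped stops 5 mm high. Do not press the nut on stud or plate with over 60 N.
- press: The fixed book press: two beech boards 170 x 300 mm with a red book between. Origin at the centre of its underside, length along y. The bare stud is 115 mm from the middle at the -y end; the stud at the +y end already carries its nut. It does not move.
- collar_center (a point): Centre of a plain smooth round steel collar, 42 mm diameter, 34 mm high, standing on the desk near the nut: leave it alone.
- small_nut: Plain small hex nut without flange, 30 mm across flats, 14 mm high, origin at the underside: too small for the stud, leave it alone.
- mug: White mug, 80 mm diameter, 92 mm high, origin at the underside.
- paste_jar: Amber jar, 66 mm diameter, 75 mm high, origin at the underside.
- screwdriver: Screwdriver lying beyond the nuts; x along its length.
- pocket_book: Green book 110 x 165 x 20 mm lying on the desk, origin at the underside.
- spectacle_case: Black case 62 x 160 x 34 mm, origin at the underside.
Mind the look-alikes: they are no part of the job. Leave any green, purple or turquoise look-alike of the part that bears nut_mid alone.

How it is judged (in metres and radians):
At the end, for the whole second after the job is handed in: The nut is on the bare stud's axis (within 4 mm), upright within 4 degrees, its flange home on the plate (within 2 mm of height), released and at rest (horizontal distance between nut_mid and stud_foot below 0.004 m and z of nut_mid in the frame of stud_foot between 0.014 and 0.019 m and angle between nut_mid's own z axis and vertical below 0.07 rad and linear speed of nut below 0.01 m/s); the robot touches nothing.
It fails at once if the nut is forced on the press or stud with more than 60 N (contact force between nut and press above 60 N).
It fails at once if another thing on the desk is moved more than 20 mm (distance of any of collar_center, small_nut, mug, paste_jar, screwdriver, pocket_book, spectacle_case from where it was at the start of the episode above 0.02 m).
It also fails if it takes over 69 s, if anything falls off the work surface, if the arm or the gripper's body presses on something with over 40 N, if the wrist force passes 120 N, or if a joint passes its speed limit or range.

## Working session

There is one attempt and no reset: what is moved stays moved. The work goes in short steps, Python scripts to look and compute and a tool call to move; the robot and the scene stay as the last step left them, time stands still between calls to the robot, and variables do not carry over. Pictures are saved under pics/ and viewed, at most 10 in all, crops included, and the job is handed in when it is done.

Besides the shell and the picture viewer there is one more tool, called after "Call:" as name(argument=value, ...) on one line, values as JSON. send_rows: Moves the arm, as the interface text tells. Its arguments: {"type":"object","properties":{"targets":{"type":"string"},"newtons":{"type":"number"}},"required":["targets"]}

```bash
mkdir -p pics; ls; python3 - <<'E'
from workcell import bot, camera, camera_model
import cv2,numpy as np
o=bot.get_obs()
print(o, bot.hold_point_z)
a=camera("scene");b=camera("side");c=camera("wrist")
for n,i in zip(("scene","side","wrist"),(a,b,c)): cv2.imwrite(f"pics/{n}0.png",i)
for n in ("scene","side","wrist"):
    print(n,{k:np.round(v,4).tolist() for k,v in camera_model(n).items()})
E
```

```text
pics
{'time': 0.0, 'q': array([ 6.41717387e+01,  5.01205149e+00,  1.00326815e+01,  9.50978419e+01,
       -6.86338430e-04,  9.00001234e+01]), 'qd': array([ 0.02445254,  0.00943704, -0.02654958, -0.02958652, -0.043703  ,
       -0.01202494]), 'joint_efforts': array([-5.68309024e-04, -5.20387244e+01,  4.64799035e+01,  1.66020251e-02,
        4.80921415e-05,  8.30677777e-06]), 'ee_pos': array([0.23952587, 0.49485215, 0.23055805]), 'tcp_rot': array([-1.79922788e+02,  6.86504077e-04,  1.54171616e+02]), 'wrist_force': array([-0.20516769, -1.121224  , -0.12439228]), 'torque': array([ 0.02280502, -0.0075405 ,  0.04651864]), 'grasp_force': 0.0, 'opening': 0.08523107191469764} 0.0187
scene {'K': [[467.3878, 0.0, 319.911], [0.0, 467.3878, 235.1138], [0.0, 0.0, 1.0]], 'dist_coeffs': [-0.0099, 0.0, 0.0, 0.0, 0.0], 'pose': [[-0.3414, 0.789, -0.5108, 1.1971], [0.9399, 0.2907, -0.1791, 0.2247], [0.0072, -0.5412, -0.8409, 1.1483], [0.0, 0.0, 0.0, 1.0]]}
side {'K': [[434.7739, 0.0, 318.9694], [0.0, 434.7739, 232.0504], [0.0, 0.0, 1.0]], 'dist_coeffs': [-0.0734, 0.0, 0.0, 0.0, 0.0], 'pose': [[0.9294, -0.21, 0.3034, 0.2001], [-0.3688, -0.5547, 0.7459, -0.7998], [0.0117, -0.8051, -0.593, 0.729], [0.0, 0.0, 0.0, 1.0]]}
wrist {'K': [[358.6015, 0.0, 319.8594], [0.0, 358.6015, 241.6658], [0.0, 0.0, 1.0]], 'dist_coeffs': [-0.0728, 0.0, 0.0, 0.0, 0.0], 'T_tool_cam': [[0.0002, -0.957, -0.2901, 0.0737], [1.0, 0.0, 0.0006, 0.0002], [-0.0006, -0.2901, 0.957, -0.1432], [0.0, 0.0, 0.0, 1.0]]}
```

View pics/scene0.png

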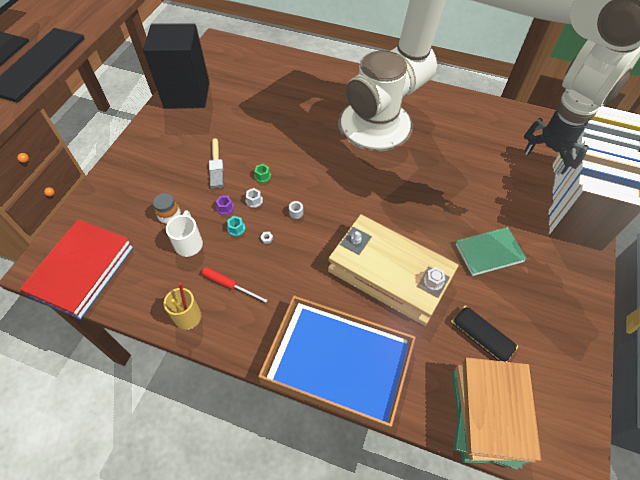

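View pics/side0.png

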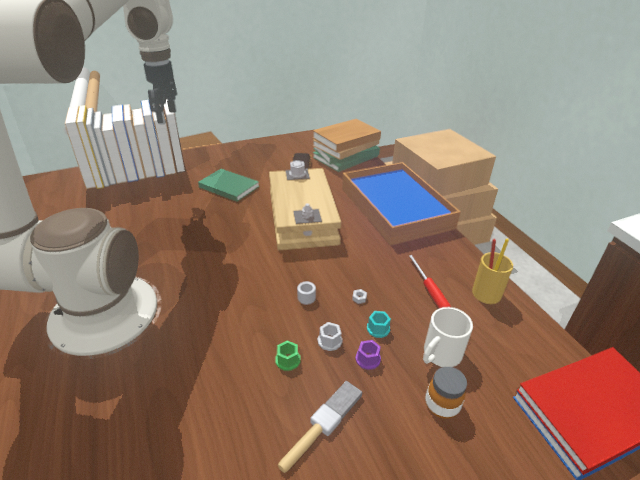

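View pics/wrist0.png

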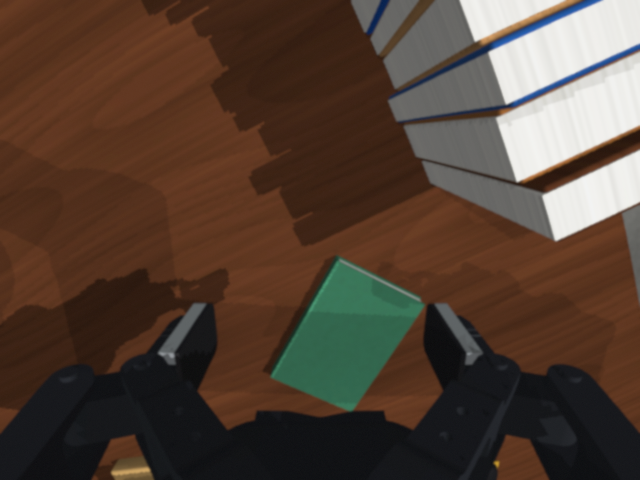

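The scene view shows the steel flange nut at about (254,198), the collar at (296,210) and the bare stud at (356,236). In the side view they are at (330,336), (307,293) and (308,212).

```bash
cat > h.py <<'E'
from workcell import bot, camera, camera_model
import cv2,numpy as np
from scipy.spatial.transform import Rotation as R
def ray(m,uv,pose=None):
    P=np.array(m["pose"]) if pose is None else pose
    p=cv2.undistortPoints(np.array([[uv]],float),np.array(m["K"]),np.array(m["dist_coeffs"]))[0,0]
    d=P[:3,:3]@[p[0],p[1],1]; return P[:3,3],d/np.linalg.norm(d)
def tri(rs):
    A=sum(np.eye(3)-np.outer(d,d) for o,d in rs);b=sum((np.eye(3)-np.outer(d,d))@o for o,d in rs)
    x=np.linalg.solve(A,b);return x,[np.linalg.norm(np.cross(x-o,d)) for o,d in rs]
def onplane(r,z): o,d=r;return o+d*(z-o[2])/d[2]
def wpose(o=None):
    o=o or bot.get_obs();T=np.eye(4);T[:3,:3]=R.from_euler('xyz',o['tcp_rot'],degrees=True).as_matrix();T[:3,3]=o['ee_pos']
    return T@np.array(camera_model("wrist")["T_tool_cam"])
def proj(m,X,pose=None):
    P=np.linalg.inv(np.array(m["pose"]) if pose is None else pose)
    return cv2.projectPoints(np.array(X,float).reshape(-1,3),cv2.Rodrigues(P[:3,:3])[0],P[:3,3],np.array(m["K"]),np.array(m["dist_coeffs"]))[0].reshape(-1,2)
def delta(x,y,z,yaw=None):
    "shift in current tool axes (mm) to bring TCP to x,y,z; z-turn to yaw"
    o=bot.get_obs();Rm=R.from_euler('xyz',o['tcp_rot'],degrees=True).as_matrix()
    return np.round(Rm.T@(np.array([x,y,z])-o['ee_pos'])*1000,1), o['tcp_rot']
E
python3 - <<'E'
from h import *
S=camera_model("scene");D=camera_model("side")
for n,a,b in (("nut",(254,194),(331,330)),("collar",(296,206),(307,288)),("stud",(356,232),(308,208)),("green",(262,170),(288,349)),("purple",(224,201),(369,349)),("turq",(236,222),(379,318))):
    x,e=tri([ray(S,a),ray(D,b)]);print(n,x.round(4),np.round(e,4))
a=cv2.imread("pics/scene0.png");b=cv2.imread("pics/side0.png")
f=lambda i,u,v,w,h:cv2.resize(i[v:v+h,u:u+w],(400,300),interpolation=cv2.INTER_CUBIC)
cv2.imwrite("pics/crop.png",np.vstack([np.hstack([f(a,224,170,80,60),f(b,290,305,80,60)]),np.hstack([f(a,320,210,80,60),f(b,270,180,80,60)])]))
E
```

```text
nut [ 0.4519 -0.2499  0.033 ] [0.0021 0.0021]
collar [ 0.4495 -0.1148  0.033 ] [0.0016 0.0016]
stud [0.5273 0.0889 0.1107] [0.0028 0.0028]
green [ 0.3546 -0.265   0.0317] [0.0002 0.0002]
purple [ 0.5047 -0.3228  0.0316] [0.0008 0.0008]
turq [ 0.5617 -0.2565  0.0322] [0.0012 0.0012]
```

View pics/crop.png

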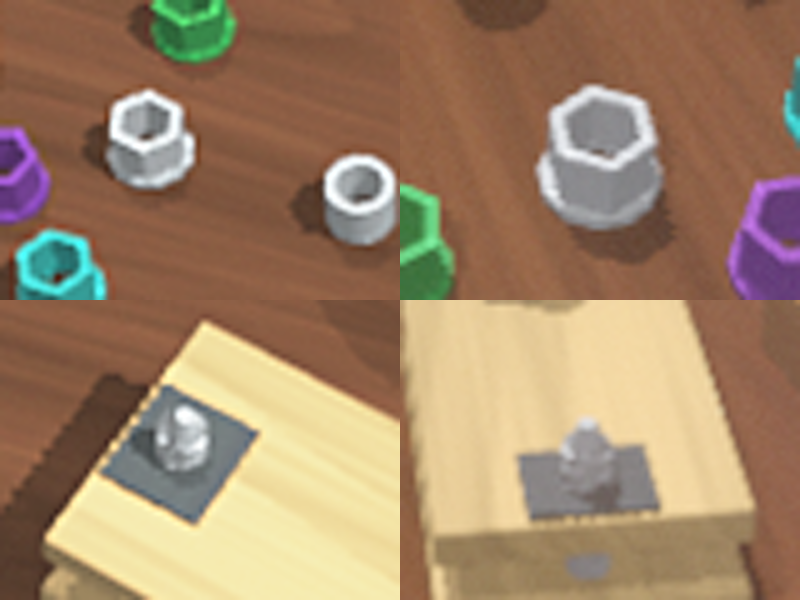

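The crops show the nut standing flange down, with the plate and bare stud at the near end of the press. The nut is at about (0.452,-0.25) and the stud at about (0.527,0.09). I'll go over the stud first and look with the wrist camera.

Call:
send_rows(targets="-40 -22 0 0 0; -90 -49 0 0 0; -140 -76 0 0 0; -190 -103 0 0 0; -240 -130 0 0 0; -290 -157 0 0 0; -340 -184 0 0 0; -390 -211 0 0 0; -420 -228 0 0 0; -433 -235 10 0 0; -433 -235 10 0 0; -433 -235 10 0 0")

```text
time: 1.65
ee_pos: [0.5264, 0.0958, 0.2212]
tcp_rot: [-180.0, -0.0, 154.2]
wrist_force: [0.9, -0.5, -0.6]
opening: 0.0856
grasp_force: 0.0
```

```bash
python3 - <<'E'
from h import *
o=bot.get_obs();print(o['time'],o['q'].round(1),o['ee_pos'].round(4),o['tcp_rot'].round(2),o['qd'].round(1))
P=wpose(o);np.save("P1.npy",P);i=camera("wrist");cv2.imwrite("pics/w1.png",i)
p=proj(camera_model("wrist"),[[0.527,0.089,0.117],[0.527,0.089,.101]],P);print(p)
u,v=p[0].astype(int);cv2.imwrite("pics/w1c.png",cv2.resize(i[v-75:v+75,u-100:u+100],(800,600),interpolation=cv2.INTER_CUBIC));print(u-100,v-75)
E
```

```text
1.65 [10.3  2.7  6.6 93.9  0.  36.1] [0.5264 0.0958 0.2212] [-1.8000e+02 -3.0000e-02  1.5422e+02] [ 0.5 -0.4  0.4  0.  -0.  -0.2]
[[311.22042872 244.66602299]
 [311.69129876 238.44685061]]
211 169
```

View pics/w1c.png

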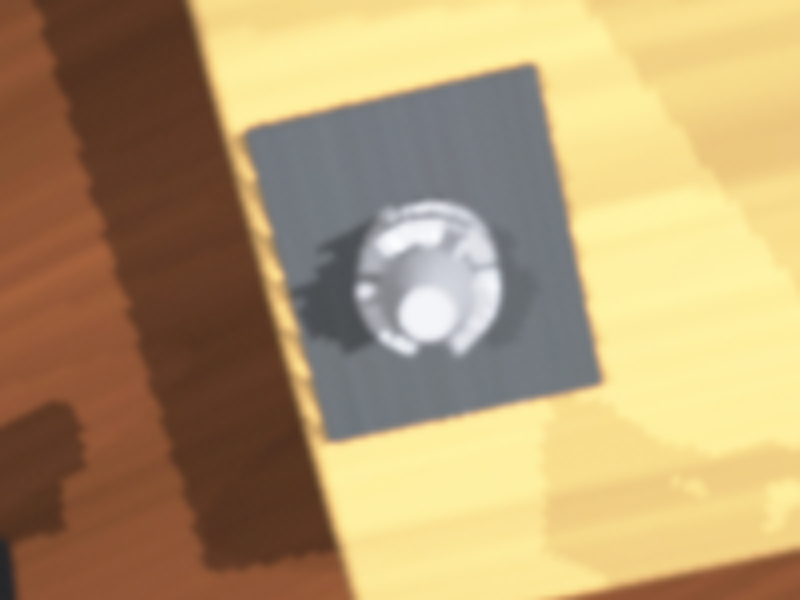

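The wrist view shows the stud tip at (318,247) and the ring centre near (318,239). One gap points straight down in the image, at (320,257), roughly along tool -x. I'll take a second view from the side, then go on to the nut.

Call:
send_rows(targets="-5 -40 0 0 0; -10 -80 0 0 0; -10 -80 0 0 0; -10 -80 0 0 0")

```text
time: 2.2
ee_pos: [0.5011, 0.0193, 0.2217]
tcp_rot: [180.0, 0.0, 154.2]
wrist_force: [0.0, 0.2, -0.3]
opening: 0.0852
grasp_force: 0.0
```

```bash
python3 - <<'E'
from h import *
o=bot.get_obs();P=wpose(o);np.save("P2.npy",P);i=camera("wrist");cv2.imwrite("pics/w2.png",i)
u,v=proj(camera_model("wrist"),[0.527,0.089,0.110],P)[0].astype(int)
c=cv2.resize(i[v-38:v+37,u-50:u+50],(400,300),interpolation=cv2.INTER_CUBIC);print("right",u-50,v-38)
j=cv2.imread("pics/w1.png");d=cv2.resize(j[200:275,268:368],(400,300),interpolation=cv2.INTER_CUBIC)
cv2.imwrite("pics/w12.png",np.hstack([d,c]))
print(o['ee_pos'])
print(delta(.462,-.24,.2))
E
```

```text
right 369 189
[0.50113231 0.01933341 0.22170554]
(array([ -77.5, -250.8,   21.5]), array([1.79974858e+02, 2.38429781e-02, 1.54238965e+02]))
```

View pics/w12.png

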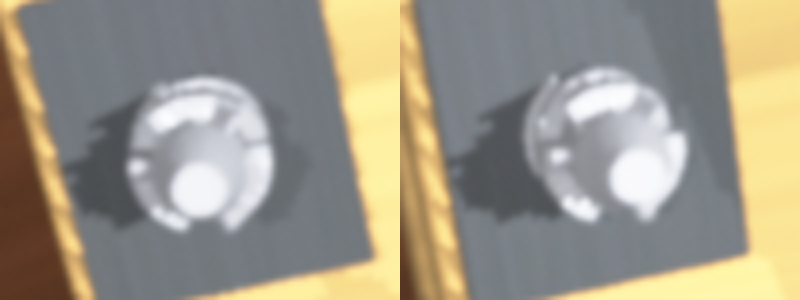

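```bash
python3 - <<'E'
from h import *
W=camera_model("wrist");P1=np.load("P1.npy");P2=np.load("P2.npy");S=camera_model("scene");D=camera_model("side")
r=[ray(W,(318,247.25),P1),ray(W,(429,233.5),P2)]
x,e=tri(r);print("tip",x.round(4),np.round(e,4))
x2,e2=tri(r+[ray(S,(356.6,231)),ray(D,(307.6,206.5))]);print("tip4",x2.round(4),np.round(e2,4))
print("tip at .117",[onplane(q,.117).round(4) for q in r])
# plate corners
c1=[(211+a/4,169+b/4) for a,b in((245,128),(537,64),(600,382),(330,440))]
q=np.array([onplane(ray(W,c,P1),.082) for c in c1]);print("plate",q.round(4).tolist(),q.mean(0))
print([np.linalg.norm(q[i]-q[i-1]).round(4) for i in range(4)])
for n,P,pts,o0 in(("L",P1,((187,228),(228,228)),(268,200)),("R",P2,((590-400,218),(628-400,212)),(369,189))):
    for p in pts:
        y=onplane(ray(W,(o0[0]+p[0]/4,o0[1]+p[1]/4),P),.101);d=y-x2
        print(n,y.round(4),"r",np.hypot(d[0],d[1])*1000,"az",np.degrees(np.arctan2(d[1],d[0])))
E
```

```text
tip [0.5308 0.0926 0.1182] [0.0002 0.0002]
tip4 [0.5293 0.0916 0.1164] [0.0019 0.0025 0.0039 0.0041]
tip at .117 [array([0.5309, 0.0926, 0.117 ]), array([0.5315, 0.0928, 0.117 ])]
plate [[0.4902, 0.0716, 0.082], [0.5039, 0.1293, 0.082], [0.5703, 0.1134, 0.082], [0.5574, 0.0564, 0.082]] [0.5304506  0.09267034 0.082     ]
[np.float64(0.0688), np.float64(0.0593), np.float64(0.0682), np.float64(0.0585)]
L [0.5415 0.0845 0.101 ] r 14.110742913219152 az -30.198144248285935
L [0.545  0.0917 0.101 ] r 15.662673346003654 az 0.2988493642353145
R [0.541  0.0837 0.101 ] r 14.094420440289529 az -33.939349086094715
R [0.5431 0.0909 0.101 ] r 13.817094023623948 az -3.0070601367180245
```

Call:
send_rows(targets="-12 -40 4 0 0; -25 -90 8 0 0; -42 -140 12 0 0; -58 -190 17 0 0; -72 -230 20 0 0; -78 -251 22 0 0; -78 -251 22 0 0; -78 -251 22 0 0")

```text
time: 3.25
ee_pos: [0.4625, -0.2404, 0.1993]
tcp_rot: [180.0, -0.0, 154.2]
wrist_force: [-0.1, 1.0, 0.1]
opening: 0.0856
grasp_force: 0.0
```

```bash
python3 - <<'E'
from h import *
o=bot.get_obs();P=wpose(o);np.save("P3.npy",P);i=camera("wrist");cv2.imwrite("pics/w3.png",i)
print(o['ee_pos'],o['tcp_rot'],o['q'].round(1))
cv2.imwrite("pics/w3v.png",i)
E
```

```text
[ 0.46247128 -0.24035768  0.19930652] [ 1.79983678e+02 -9.28899989e-03  1.54231380e+02] [-27.5   0.5   1.8  91.4   0.   -1.7]
```

View pics/w3.png

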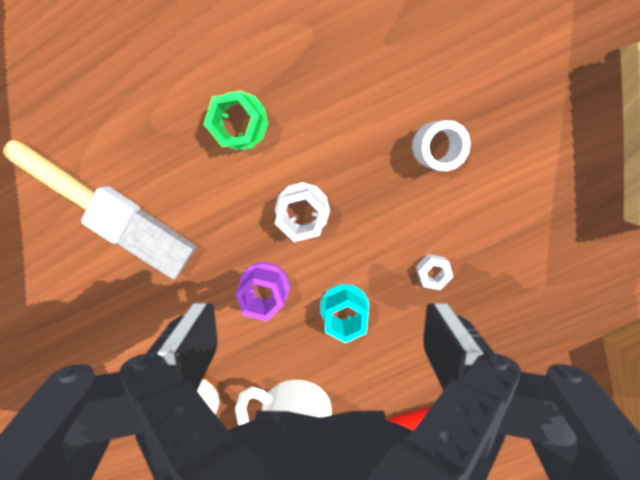

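The wrist view shows the steel nut at (302,212), the collar at (441,146), the small nut at (434,272), and the coloured look-alikes around them. I'll move above the nut for a second, closer view.

```bash
python3 - <<'E'
from h import *
W=camera_model("wrist");P=np.load("P3.npy")
x=onplane(ray(W,(302,211.5),P),.034);print(x.round(4), delta(x[0],x[1],.13))
E
```

```text
[ 0.4488 -0.2506  0.034 ] (array([  7.8, -15.3,  69.4]), array([1.79987457e+02, 5.26766727e-03, 1.54256695e+02]))
```

Call:
send_rows(targets="3 -5 20 0 0; 6 -11 45 0 0; 8 -15 66 0 0; 8 -15 69 0 0; 8 -15 69 0 0; 8 -15 69 0 0")

```text
time: 4.05
ee_pos: [0.4489, -0.2513, 0.1314]
tcp_rot: [-180.0, 0.1, 154.2]
wrist_force: [-0.1, 0.3, -0.1]
opening: 0.0855
grasp_force: 0.0
```

```bash
python3 - <<'E'
from h import *
o=bot.get_obs();P=wpose(o);np.save("P4.npy",P);i=camera("wrist");cv2.imwrite("pics/w4.png",i)
W=camera_model("wrist");print(o['ee_pos'])
u,v=proj(W,[0.449,-0.2506,0.034],P)[0].astype(int);print(u,v)
j=cv2.imread("pics/w3.png")
f=lambda m,a,b,w,h:cv2.resize(m[b-h//2:b-h//2+h,a-w//2:a-w//2+w],(400,400),interpolation=cv2.INTER_CUBIC)
cv2.imwrite("pics/w34.png",np.hstack([f(j,302,212,80,80),f(i,u,v,100,100)]));print("scale 5 and 4; origins",(262,172),(u-50,v-50))
E
```

```text
[ 0.44890591 -0.25130009  0.13139627]
320 242
scale 5 and 4; origins (262, 172) (np.int64(270), np.int64(192))
```

View pics/w34.png

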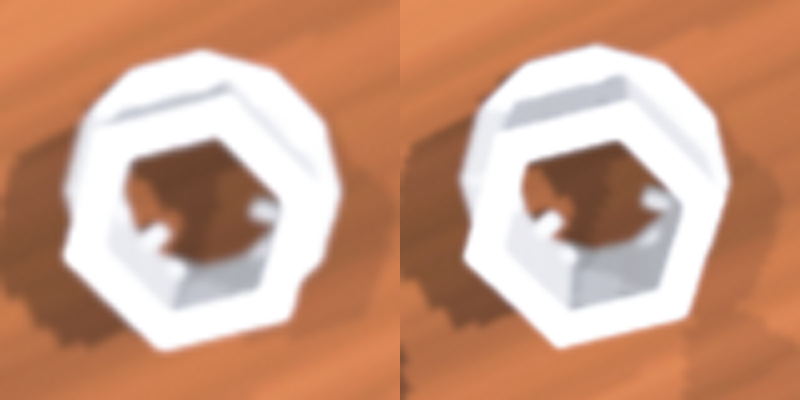

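```bash
python3 - <<'E'
from h import *
from scipy.optimize import least_squares
W=camera_model("wrist");P3=np.load("P3.npy");P4=np.load("P4.npy")
R4=np.array([(466,257),(560,347),(688,318),(728,195),(626,100),(503,130)],float);R4[:,0]-=400;R4=R4/4+[270,192]
R3=np.array([(65,257),(163,350),(292,320)],float)/5+[262,172]
x4=np.array([onplane(ray(W,p,P4),.034) for p in R4])
c=x4.mean(0);d=x4-c;print(c.round(4),np.hypot(d[:,0],d[:,1]).round(4),np.degrees(np.arctan2(d[:,1],d[:,0])).round(1))
az0=np.arctan2(d[:,1],d[:,0]);
def pts(s):
    x,y,z,t=s;k=np.round((az0-t)/np.radians(60));a=t+k*np.radians(60)
    return np.c_[x+.0231*np.cos(a),y+.0231*np.sin(a),np.full(6,z)]
def res(s):
    q=pts(s);return np.r_[(proj(W,q,P4)-R4).ravel(),(proj(W,q[:3],P3)-R3).ravel()]
best=min((least_squares(res,[*c[:2],.034,t],x_scale=[.001,.001,.001,.02],loss='soft_l1') for t in np.radians([0,20,40])),key=lambda r:r.cost)
print(best.x.round(4),"corner az",np.degrees(best.x[3])%60,"cost",best.cost,best.fun.round(1))
s=best.x
for n,p in(("A",(146,225)),("B",(255,200))):
    y=onplane(ray(W,np.array(p)/4+[270,192],P4),.007);e=y[:2]-s[:2];print(n,np.hypot(*e)*1000,np.degrees(np.arctan2(e[1],e[0])))
E
```

```text
[ 0.4528 -0.2536  0.034 ] [0.0237 0.0239 0.0241 0.024  0.0234 0.0237] [-101.8  -41.3   18.1   78.1  141.1 -163.5]
[ 0.4513 -0.2526  0.04    0.3233] corner az 18.5223667685732 cost 3.3124797107938257 [ 0.2  0.4  0.2  0.   0.1 -0.2 -0.2  0.2  1.9  0.3 -0.6  1.1  0.2 -0.5
 -0.5 -0.8 -0.8 -1.1]
A 14.285529287430526 -69.66965735838411
B 12.528203442991554 39.825244212950075
```

Call:
send_rows(targets="-2 0 20 8 0; -4 0 50 15.7 0; -4 0 85 15.7 0; -4 0 110 15.7 0; -4 0 122 15.7 0; -4 0 127 15.7 0; -4 0 127 15.7 0; -4 0 127 15.7 60; -4 0 127 15.7 100; -4 0 127 15.7 150; -4 0 127 15.7 200; -4 0 127 15.7 220; -4 0 127 15.7 220; -4 0 127 15.7 220; -4 0 127 15.7 220", newtons=40)

```text
time: 5.98
ee_pos: [0.4521, -0.2533, 0.0038]
tcp_rot: [180.0, 0.1, 138.5]
wrist_force: [-0.9, 0.3, 5.3]
opening: 0.0392
grasp_force: 41.5
```

Call:
send_rows(targets="0 0 -15 0 220; 0 0 -50 0 220; 0 0 -100 0 220; 5 8 -145 0 220; 20 37 -170 -5 220; 40 73 -175 -10 220; 60 110 -175 -15 220; 80 147 -175 -20 220; 100 183 -175 -25 220; 120 220 -175 -30 220; 140 256 -175 -35 220; 158 289 -175 -39 220; 168 308 -175 -41 220; 170 311 -175 -41 220; 170 311 -175 -41 220; 170 311 -175 -41 220")

```text
time: 7.98
ee_pos: [0.5307, 0.0914, 0.1785]
tcp_rot: [-180.0, 0.0, 179.4]
wrist_force: [0.5, 0.2, -1.6]
opening: 0.0392
grasp_force: 40.7
```

```bash
python3 - <<'E'
from h import *
o=bot.get_obs();P=wpose(o);np.save("P5.npy",P);i=camera("wrist");cv2.imwrite("pics/w5.png",i)
W=camera_model("wrist");print(o['time'],o['ee_pos'],o['tcp_rot'].round(1),o['q'].round(1),o['wrist_force'].round(1),o['opening'],o['grasp_force'])
c=proj(W,[o['ee_pos']+[0,0,.03]],P)[0];print(c)
E
```

```text
7.975 [0.53068271 0.09143081 0.17845088] [-180.     0.   179.4] [ 9.8  2.6  1.7 89.1 -0.  10.4] [ 0.5  0.2 -1.6] 0.03923467295053871 40.72981675970368
[319.34727202 344.90378092]
```

View pics/w5.png

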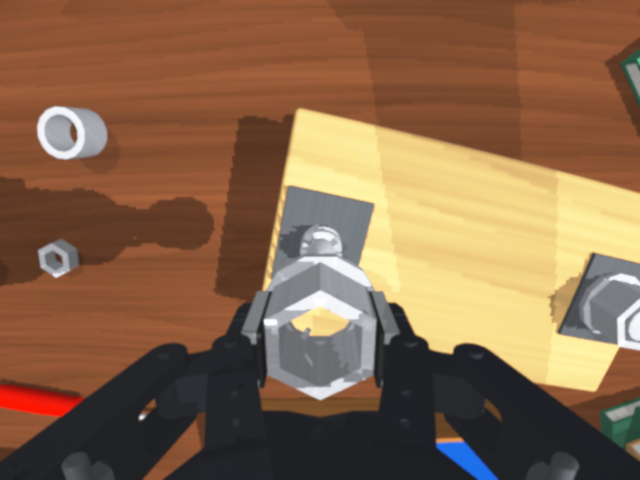

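The wrist view shows the nut held square in the fingers, with its hex centre at about (320,344) where I expected it. The stud is just behind it at (322,238).

Call:
send_rows(targets="0 1 20 0 220; 0 1 40 0 220; 0 1 52 0 220; 0 1 56 0 220; 0 1 60 0 220; 0 1 64 0 220; 0 1 68 0 220; 0 1 68 0 220; 0 1 68 0 220")

```text
time: 9.15
ee_pos: [0.5308, 0.0934, 0.1104]
tcp_rot: [-180.0, 0.0, 179.5]
wrist_force: [0.4, 0.3, -1.2]
opening: 0.0393
grasp_force: 40.7
```

Call:
send_rows(targets="0 0 1 0 220; 0 0 2 0 220; 0 0 3 0 220; 0 0 4 0 220; 0 0 5 0 220; 0 0 5 0 220; 0 0 5 0 220")

```text
time: 10.02
ee_pos: [0.5306, 0.0933, 0.1051]
tcp_rot: [-180.0, -0.0, 179.5]
wrist_force: [-2.5, -1.8, -1.3]
opening: 0.0393
grasp_force: 40.8
```

Call:
send_rows(targets="0.4 -0.5 0 0 220; 0.4 -0.5 1 0 220; 0.4 -0.5 2 0 220; 0.4 -0.5 3 0 220; 0.4 -0.5 3 0 220; 0.4 -0.5 3 0 220")

```text
time: 10.78
ee_pos: [0.5304, 0.0929, 0.1022]
tcp_rot: [180.0, -0.0, 179.5]
wrist_force: [-0.1, -0.2, -1.7]
opening: 0.0395
grasp_force: 40.8
```

Call:
send_rows(targets="0 0 0.5 0 220; 0 0 1 0 220; 0 0 1.5 0 220; 0 0 1.5 0 220; 0 0 1.5 0 220")

```text
time: 11.4
ee_pos: [0.5304, 0.0929, 0.1008]
tcp_rot: [-180.0, -0.0, 179.5]
wrist_force: [-0.9, 0.0, -2.2]
opening: 0.039
grasp_force: 40.7
```

Call:
send_rows(targets="0 0 0.5 0 220; 0 0 1 0 220; 0 0 1 0 220; 0 0 1 0 220")

```text
time: 11.9
ee_pos: [0.5304, 0.0928, 0.0998]
tcp_rot: [-180.0, 0.0, 179.5]
wrist_force: [-0.9, -0.3, 1.1]
opening: 0.0397
grasp_force: 40.9
```

Call:
send_rows(targets="0 0 0.5 0 220; 0 0 1 0 220; 0 0 1 0 220; 0 0 1 0 220")

```text
time: 12.4
ee_pos: [0.5304, 0.0928, 0.099]
tcp_rot: [-180.0, 0.0, 179.5]
wrist_force: [-2.1, -2.0, 5.0]
opening: 0.0397
grasp_force: 41.4
```

It is resting on the ring with about 6 N. I'll turn it counter-clockwise in small steps.

Call:
send_rows(targets="0 0 0.3 -2 220; 0 0 0.3 -4 220; 0 0 0.3 -6 220; 0 0 0.3 -6 220")

```text
time: 12.9
ee_pos: [0.5302, 0.093, 0.0981]
tcp_rot: [180.0, -0.0, -174.5]
wrist_force: [-1.4, -0.4, -2.8]
opening: 0.039
grasp_force: 40.8
```

Call:
send_rows(targets="0 0 0.4 -2 220; 0 0 0.6 -4 220; 0 0 0.6 -4 220")

```text
time: 13.28
ee_pos: [0.5303, 0.0929, 0.0978]
tcp_rot: [180.0, -0.0, -170.5]
wrist_force: [-1.5, -0.7, -1.8]
opening: 0.0394
grasp_force: 40.8
```

Call:
send_rows(targets="0 0 0.6 0 220; 0 0 1.2 0 220; 0 0 1.8 0 220; 0 0 2 0 220; 0 0 2 0 220")

```text
time: 13.9
ee_pos: [0.5304, 0.0928, 0.0959]
tcp_rot: [-180.0, 0.0, -170.5]
wrist_force: [-1.1, -1.0, -0.3]
opening: 0.0394
grasp_force: 40.8
```

Call:
send_rows(targets="0 0 0.6 0 220; 0 0 1.2 0 220; 0 0 1.8 0 220; 0 0 2 0 220; 0 0 2 0 220")

```text
time: 14.52
ee_pos: [0.5304, 0.0929, 0.0938]
tcp_rot: [180.0, -0.0, -170.5]
wrist_force: [-1.4, -2.0, -0.9]
opening: 0.0391
grasp_force: 40.8
```

Call:
send_rows(targets="0 0 0.5 0 220; 0 0 1 0 220; 0 0 1 0 220; 0 0 1 0 220")

```text
time: 15.02
ee_pos: [0.5305, 0.0929, 0.0932]
tcp_rot: [180.0, 0.0, -170.5]
wrist_force: [-3.4, -0.6, 4.1]
opening: 0.0393
grasp_force: 41.4
```

Call:
send_rows(targets="0 0 0.5 0 220; 0 0 1 0 220; 0 0 1 0 220; 0 0 1 0 220")

```text
time: 15.52
ee_pos: [0.5306, 0.0929, 0.0929]
tcp_rot: [-180.0, 0.1, -170.5]
wrist_force: [-4.9, -2.5, 9.7]
opening: 0.0396
grasp_force: 42.4
```

Call:
send_rows(targets="0 0 0 2 220; 0 0 0 4 220; 0 0 0.2 6 220; 0 0 0.4 8 220; 0 0 0.4 8 220")

```text
time: 16.15
ee_pos: [0.531, 0.0925, 0.0925]
tcp_rot: [-180.0, 0.1, -178.6]
wrist_force: [-1.4, -4.2, 9.1]
opening: 0.0392
grasp_force: 42.0
```

Call:
send_rows(targets="0 0 0.3 4 220; 0 0 0.6 8 220; 0 0 0.9 12 220; 0 0 1.1 16 220; 0 0 1.1 16 220")

```text
time: 16.77
ee_pos: [0.5309, 0.0926, 0.0913]
tcp_rot: [-180.0, 0.1, 165.4]
wrist_force: [-1.9, -3.9, 8.3]
opening: 0.0393
grasp_force: 41.9
```

```bash
python3 -c "
from h import *
o=bot.get_obs();print(o['torque'].round(2),o['wrist_force'].round(1),o['q'].round(1),o['tcp_rot'].round(2))"
```

```text
[-0.72  0.51 -0.07] [-1.9 -3.9  8.3] [ 9.9  2.9 -7.6 79.4 -0.  24.5] [-1.800e+02  1.000e-01  1.654e+02]
```

It follows the thread pitch with little torque, so I'll keep running it down.

Call:
send_rows(targets="0 0 0.35 5 220; 0 0 0.75 10 220; 0 0 1.1 15 220; 0 0 1.5 20 220; 0 0 1.85 25 220; 0 0 2.25 30 220; 0 0 2.25 30 220; 0 0 2.25 30 220")

```text
time: 17.77
ee_pos: [0.5311, 0.093, 0.089]
tcp_rot: [179.9, 0.1, 135.5]
wrist_force: [-0.3, -0.2, 6.2]
opening: 0.0395
grasp_force: 41.8
```

Call:
send_rows(targets="0 0 0.35 5 220; 0 0 0.75 10 220; 0 0 1.1 15 220; 0 0 1.5 20 220; 0 0 1.5 20 220; 0 0 1.5 20 220")

```text
time: 18.52
ee_pos: [0.5312, 0.0929, 0.0876]
tcp_rot: [179.9, 0.0, 115.5]
wrist_force: [-1.7, -1.4, 7.4]
opening: 0.0392
grasp_force: 41.8
```

Call:
send_rows(targets="0 0 0.35 5 220; 0 0 0.75 10 220; 0 0 1.1 15 220; 0 0 1.1 15 220")

```text
time: 19.02
ee_pos: [0.5313, 0.0929, 0.0864]
tcp_rot: [179.9, 0.0, 100.4]
wrist_force: [-0.7, -0.7, 7.0]
opening: 0.0392
grasp_force: 41.8
```

Call:
send_rows(targets="0 0 0.35 5 220; 0 0 0.75 10 220; 0 0 0.75 10 220")

```text
time: 19.4
ee_pos: [0.5314, 0.093, 0.0859]
tcp_rot: [179.8, -0.0, 90.4]
wrist_force: [0.5, -0.9, 6.9]
opening: 0.0395
grasp_force: 41.9
```

```bash
python3 -c "
from h import *
o=bot.get_obs();print(o['torque'].round(2),o['wrist_force'].round(1),o['q'].round(1),o['tcp_rot'].round(2))"
```

```text
[-0.28  0.11 -0.06] [ 0.5 -0.9  6.9] [ 9.9  3.  -8.1 78.8 -0.  99.5] [ 1.7984e+02 -2.0000e-02  9.0390e+01]
```

Call:
send_rows(targets="0 0 0.35 5 220; 0 0 0.75 10 220; 0 0 0.75 10 220")

```text
time: 19.77
ee_pos: [0.5317, 0.0928, 0.0859]
tcp_rot: [179.8, -0.0, 80.4]
wrist_force: [-0.9, -3.0, 12.7]
opening: 0.0395
grasp_force: 42.5
```

Call:
send_rows(targets="0 0 0.35 5 220; 0 0 0.5 7 220; 0 0 0.5 7 220")

```text
time: 20.15
ee_pos: [0.5318, 0.0926, 0.0859]
tcp_rot: [179.8, -0.1, 73.4]
wrist_force: [-2.2, -3.7, 16.1]
opening: 0.0394
grasp_force: 43.0
```

```bash
python3 -c "
from h import *
o=bot.get_obs();print(o['torque'].round(2),o['wrist_force'].round(1),o['q'].round(1),o['tcp_rot'].round(2))"
```

```text
[-0.77  0.68 -0.07] [-2.2 -3.7 16.1] [ 9.900e+00  3.000e+00 -8.100e+00  7.870e+01 -1.000e-01  1.165e+02] [ 1.7976e+02 -6.0000e-02  7.3420e+01]
```

The descent stopped at z=0.0859, which matches the plate height plus the grasp offset (0.0858), so the flange is home. I'll ease off the push, release, and rise.

Call:
send_rows(targets="0 0 -1 0 220; 0 0 -1.8 0 220; 0 0 -1.8 0 200; 0 0 -1.8 0 100; 0 0 -1.8 0 30; 0 0 -1.8 0 0; 0 0 -1.8 0 0; 0 0 -1.8 0 0; 0 0 -8 0 0; 0 0 -30 0 0; 0 0 -70 0 0; 0 0 -115 0 0; 0 0 -130 0 0; 0 0 -130 0 0; 0 0 -130 0 0", newtons=20)

```text
time: 22.02
ee_pos: [0.5299, 0.0928, 0.212]
tcp_rot: [-179.9, 0.1, 73.5]
wrist_force: [0.6, -0.2, -0.2]
opening: 0.0856
grasp_force: 0.0
```

```bash
python3 - <<'E'
from h import *
o=bot.get_obs();P=wpose(o);i=camera("wrist");s=camera("side");W=camera_model("wrist");D=camera_model("side")
u,v=proj(W,[0.5308,0.0928,0.116],P)[0].astype(int);a,b=proj(D,[0.5308,0.0928,0.099])[0].astype(int)
A=cv2.resize(i[v-60:v+60,u-60:u+60],(400,400),interpolation=cv2.INTER_CUBIC);B=cv2.resize(s[b-40:b+40,a-40:a+40],(400,400),interpolation=cv2.INTER_CUBIC)
cv2.imwrite("pics/end.png",np.hstack([A,B]));print(u-60,v-60,a-40,b-40)
t=np.radians(np.arange(0,360,60)+0.)
print(o['ee_pos'],o['wrist_force'].round(1),o['opening'],proj(W,[0.5308,0.0928,0.116],P),proj(W,[0.5308,0.0928,0.082],P))
E
```

```text
260 183 267 170
[0.52993381 0.0928238  0.21196025] [ 0.6 -0.2 -0.2] 0.08560162744389171 [[320.85237976 243.68610716]] [[320.82258349 230.92955447]]
```

View pics/end.png

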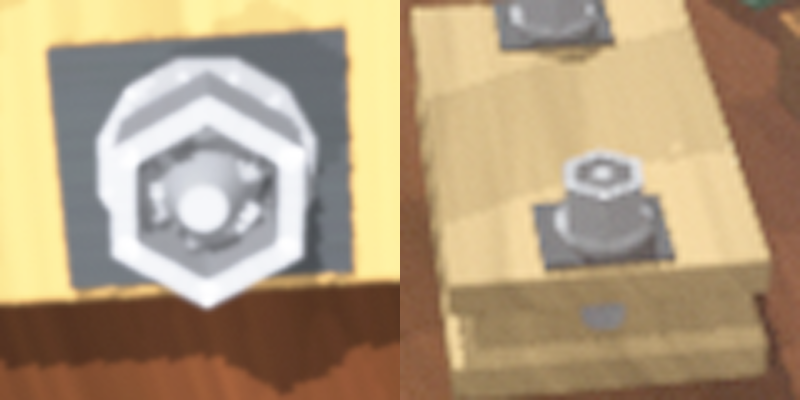

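The final views show the nut upright on the stud with its flange on the plate. The tip is about level with the nut's top, as expected for 35 mm against 34 mm, and the gripper is clear.

```bash
python3 -c "
from workcell import ticket
print(ticket.job_done())"
```

```text
the job is handed in; nothing more can be done
None
```

The flange nut is on the bare stud, run down about 116° clockwise until its flange sat home on the plate (highest wrist force I read: 16 N), then released; I handed the job in at about 22 s, and the hand-in gave no verdict.

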